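Close the bench oil tank with its camlock cap

ROBOT

A 6-joint arm with a two-finger parallel gripper is mounted at the origin on the work surface; the furniture and walls round the work are solid. World frame = base frame: x ahead of the robot, y to its left, z up, the work surface at z = 0. Lengths are in m, angles in rad, forces in N, time in s.
With the tool pointing down it reaches from about 0.375 to 0.975 m from the base axis. Payload 3.8 kg.
Tool frame: the origin (TCP) lies between the finger pads; the fingertips stand 25 mm ahead of it and the grasp point (between the pads) lies 6 mm ahead of it; x points along the fingers, y is the direction in which the jaws open and shut, and the axes are right-handed (so a half turn about x gives the same grasp; the last joint's range is limited). The gripper opens to 88 mm and grips with 3 to 60 N. Pads are 18 mm wide; open, the fingers measure 123 mm over their backs; the gripper's body (75 mm by 187 mm) begins 45 mm behind the grasp point.
Start: joints at [-1.384, 0.264, 1.604, -0, 1.274, -0.037], TCP at [0.15, -0.658, 0.264] pointing down, gripper open.
Joint ranges: [-2.63, 2.63], [-0.94, 2.18], [0.31, 2.57], [-1.31, 4.45], [0, 2.66], [-2.55, 2.55]. Speed limits (rad/s): [2.57, 2.57, 3.14, 3.14, 3.14, 3.14].

INTERFACE

Orientations are given as a 3x3 rotation matrix whose columns are the frame's x, y, z axes.
In Python, from rig import manip, cams gives the robot as it stands.
- The arm moves only by the shell command python3 -m creep 'ROWS' [FORCE]. ROWS is JSON, a list of rows, each an object with "delta_pos": the shift along the tool's x, y, z in cm, a list of three; "roll": the turn about the tool's x in degrees; "jaw": the closure, from -1 (fully open) to 1 (shut), so that 0 is half open. A call has exactly 5 rows; each row shifts and turns the pose as measured when the row begins, along the tool's axes as they then stand; what a row does not reach is not made up. A row lasts 1/10 s, in which the tool goes at most 50 mm and 8.59 degrees, less where a joint would pass 70% of its speed; a pose out of reach is approached as far as the arm can. A call with a gripper value outside its range is refused whole. The fingers move at their own pace and stop on an object; FORCE is the grip in N (left out, the last holds). Time passes only in rows, so rows that do not move let the fingers close, or fill a call up. It gives the time, the measured TCP pose, the force and the opening at its end, in the units of the state.
- manip.observe(): the state, without advancing time (a new reading comes with each control period).
- cams.read_camera(name): name is "side" or "top"; returns the picture (384x512x3 uint8, blue, green, red); there is no depth.
- cams.calibration(name): a dict with "intrinsics" (3x3 intrinsics, pixels), "D" ([k1, k2, p1, p2, k3] as OpenCV has them; the pictures are not rectified), "rvec" (rotation vector, rad) and "tvec" (3), from world to camera coordinates, as OpenCV has them. Camera axes: x right, y down, z forward; pixel columns grow to the right and rows downward; lengths in m; the calibration is good to about 2 mm. A picture is of the moment at which its call begins. calibration takes no time and is no camera call.
- manip.close_job(): hands the job in, once; it reports no verdict.
The state is a dict: "time": time; "qpos": joint angles; "joint_velocities": joint speeds; "effort": joint torques, N m; "ee_pos": TCP position; "orientation": TCP orientation; "wrist_force": force on the tool from outside, world axes, zero at the start; "moment": the same for the moment, N m; "width": finger opening in m.
Only numpy, scipy, OpenCV 4.12 (cv2) and the standard library are available. Lean on these libraries where they do the work, as an engineer would, in place of code of your own. Each camera call takes 0.05 s, during which the arm holds its last target. There are 200 camera calls.

TASK

Close the oil tank: take the camlock cap that stands on the bench, set it squarely on the tank's grooved adaptor and press it firmly down until you feel it sit on its gasket, without ramming it (a firm hand, no more). Then swing its two cam arms down, one after the other, each right to its stop, so that the cap is locked, and let go. Leave the other things on the bench where they are.

Things in the scene. Friction and masses are not known exactly. Their poses are not given: they have to be found in the camera images.
- cap: Camlock cap: dull grey cast cup, 58 mm across (62 at the bead round its mouth), 45 high, about 0.4 kg. Stands on the bench mouth down, its two cam arms sticking up and out. Origin: centre of its mouth; z up. Arm cam_a is on its +x side, cam_b on its -x side; the +y and -y sides are plain: grip it there, in the upper 35 mm. Bore 48 mm wide, 38 deep.
- cap_top (a point): Centre of the cap's closed top, 45 mm above the mouth. Inside, a rubber lip seal must be pushed over the adaptor's rim (6 to 13 N besides the weight; it starts with the mouth 28 mm below the rim); at 33 mm the rim meets a gasket that gives 14 N per mm. A steady push of 17 to 25 N sits it firmly home; under 15 N is too little; over about 30 N rams it and spoils the gasket.
- cam_a (a joint): Cam arm a: 0 = fully raised (64 degrees above level); grows as it swings out and down; 2.25 rad = at its stop, 65 degrees below level. Starts at 0 to 0.2, stays where left. Swung down, its cam grips under the adaptor's lip and draws the cap down: a few N at its end from 1.4 rad on, over centre at 2.08, then it holds itself. If the cap is not home it goes stiff early.
- cam_b (a joint): Cam arm b, on the other side: the same, mirrored. While only one arm is down the cap leans by up to 4 degrees; the second arm straightens it.
- cam_a_pin (a point): Pin of arm a: 29.5 mm from the cap's axis towards its +x, 17 mm above the mouth; the arm turns about it, parallel to the cap's y axis. The arm is a steel bar 10 mm wide, 6 thick, 58 long. Its upper face runs parallel to the line drawn from the pin at the arm's angle, 8 mm off it (on the side that is on top when level). 5 to 15 N on its outer half swings it.
- cam_b_pin (a point): Pin of arm b: the same on the cap's -x side.
- cam_a_end (a point): Centre of the eye at the end of arm a, 52 mm along it from the pin.
- cam_b_end (a point): Centre of the eye at the end of arm b.
- tank: Bench oil tank: a flat dark grey steel box, 156 x 206 mm over its lid, lid 62 mm above the bench, fixed. On the lid: the boss with the adaptor (see port), a brass breather plug 22 mm high at (30, -60) mm, a bow handle 22 mm high at (-26, -74). Origin: centre of its underside; y along its long side. It carries the adaptor.
- port (a point): Centre of the top of the boss on the tank's lid (76 mm up), on the adaptor's axis. The adaptor is an upright steel spigot 46 mm across, its rim chamfered 2 mm, below it a groove, collar and hexagon. It stands on a threaded riser with a lock nut, set more or less high: its rim lies 74 to 94 mm above this point and must be felt. Locked, the cap's mouth is 35 mm below the rim.
- gouge: A carving gouge with a wooden handle, 250 mm long, 33 mm high, lying beyond the cap; origin under its middle. Not to be moved.
- carving: A half-carved wooden rosette, 59 x 104 x 32 mm, lying on the robot's side of the cap; origin under its middle. Not to be moved.
- bevel: A sliding bevel with a wooden stock, 24 x 125 x 20 mm, lying in front of the tank; origin under its middle. Not to be moved.
- glue_brush: A glue brush, 18 x 188 x 15 mm, lying behind the tank; origin under its middle. Not to be moved.

How it is judged:
On the way, in this order (a step that is already met when the one before it is completed fails the run):
1. the cap, both arms still raised, is pressed down home on the adaptor: squarely over it and bearing firmly on its gasket (seal and gasket together over 24 N, met by a steady push of about 15 N or more) (contact force between cap and tank above 24 N and horizontal distance between cap and port below 0.003 m and z of cap in the frame of port below 0.064 m and value of joint each of cam_a, cam_b below 0.8 rad), for 0.2 s.
2. the first of the two arms is down at its stop while the other is still raised (((value of joint cam_a above 2.12 rad and value of joint cam_b below 1.2 rad) or (value of joint cam_b above 2.12 rad and value of joint cam_a below 1.2 rad))), for 0.1 s.
At the end, for the whole second after the job is handed in: Both arms are past centre and within 0.13 rad of their stops (joint over 2.12), the cap sits on the adaptor within 3 mm of its axis and 2 degrees of upright, its mouth 37 to 62 mm above the port, clamped on its gasket (over 15 N) and at rest (value of joint each of cam_a, cam_b above 2.12 rad and horizontal distance between cap and port below 0.003 m and z of cap in the frame of port between 0.037 and 0.062 m and angle between cap's own z axis and vertical below 0.035 rad and contact force between cap and tank above 15 N and linear speed of cap below 0.02 m/s); the robot touches nothing.
It fails at once if the cap is rammed: it bears on the adaptor with over 42 N (a push of about 32 N) while both arms are raised (contact force between cap and tank above 42 N and value of joint each of cam_a, cam_b below 0.5 rad).
It fails at once if a tool or the carving on the bench is moved by more than 3 cm (distance of any of gouge, carving, bevel, glue_brush from where it was at the start of the episode above 0.03 m).
It also fails if it takes over 72 s, if anything falls off the work surface, if the arm or the gripper's body presses on something with over 40 N, if the wrist force passes 120 N, or if a joint passes its speed limit or range.

## Working session

There is one attempt and no reset: what is moved stays moved. The work goes in short steps, Python scripts to look and compute and a shell command to move; the robot and the scene stay as the last step left them, time stands still between calls to the robot, and variables do not carry over. Pictures are saved under pics/ and viewed, about 8 in all and at most 12, crops included, and the job is handed in when it is done.

```bash
ls; mkdir -p pics; python3 - <<'E'
from rig import manip,cams
import cv2,numpy as np
s=manip.observe()
print({k:np.round(v,3).tolist() for k,v in s.items()})
for n in("side","top"):
    c=cams.calibration(n); print(n,{k:np.round(v,4).tolist() for k,v in c.items()})
    R=cv2.Rodrigues(np.array(c['rvec'],float))[0]; print("pos",-R.T@np.array(c['tvec']).ravel())
    cv2.imwrite(f'pics/{n}0.png',cams.read_camera(n))
E
```

```text
pics
{'time': 0.0, 'qpos': [-1.384, 0.265, 1.605, -0.0, 1.274, -0.037], 'joint_velocities': [-0.001, -0.001, 0.0, 0.001, 0.002, -0.002], 'effort': [-0.0, -50.211, -35.688, 0.073, 0.029, -0.0], 'ee_pos': [0.15, -0.658, 0.262], 'orientation': [[-0.0, 0.222, -0.975], [0.002, -0.975, -0.222], [-1.0, -0.002, -0.0]], 'wrist_force': [-0.458, -0.387, 0.761], 'moment': [0.001, -0.03, 0.014], 'width': 0.089}
side {'intrinsics': [[466.4749, 0.0, 253.2877], [0.0, 466.4749, 187.4683], [0.0, 0.0, 1.0]], 'D': [-0.0531, 0.0, 0.0, 0.0, 0.0], 'rvec': [0.2798, -2.7434, 1.3323], 'tvec': [0.5726, 0.2526, 0.955]}
pos [0.45060422 0.69653781 0.78451556]
top {'intrinsics': [[378.7937, 0.0, 256.7242], [0.0, 378.7937, 195.1508], [0.0, 0.0, 1.0]], 'D': [-0.1123, 0.0, 0.0, 0.0, 0.0], 'rvec': [2.1007, -2.1467, 0.1504], 'tvec': [-0.1655, 0.61, 0.9681]}
pos [ 0.43846959 -0.20154383  1.05063405]
```

View pics/top0.png

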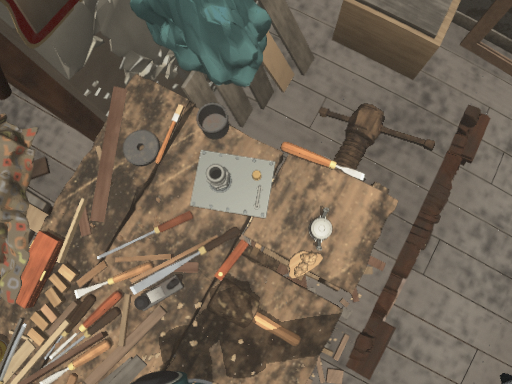

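View pics/side0.png

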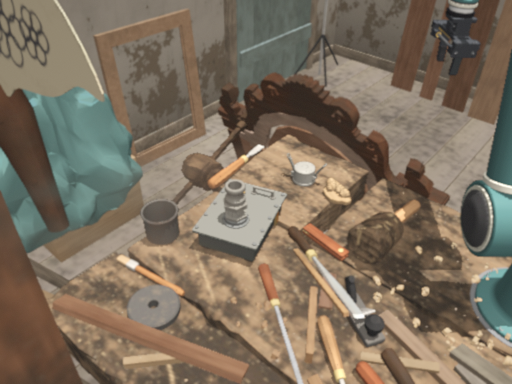

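The top view shows the cap at about (321,229) with its arms pointing roughly up and down the image, the tank centred at (233,183), and the spigot at (217,175). In the side view the cap is at (304,173) and the spigot rim at (235,187). Next I'll zoom in on both.

```bash
cat > h.py <<'E'
import cv2,numpy as np
from rig import manip,cams
C={n:{k:np.array(v,float) for k,v in cams.calibration(n).items()} for n in("side","top")}
def ray(n,p):
    c=C[n];u=cv2.undistortPoints(np.array([[p]],float),c['intrinsics'],c['D'])[0,0]
    R=cv2.Rodrigues(c['rvec'])[0]; d=R.T@np.array([u[0],u[1],1]); return -R.T@c['tvec'].ravel(),d/np.linalg.norm(d)
def plane(n,p,z):
    o,d=ray(n,p); return o+d*(z-o[2])/d[2]
def tri(a,b):
    (o1,d1),(o2,d2)=ray('top',a),ray('side',b)
    t=np.linalg.lstsq(np.c_[d1,-d2],o2-o1,rcond=None)[0]
    p,q=o1+t[0]*d1,o2+t[1]*d2; return (p+q)/2,np.linalg.norm(p-q)
def proj(n,P):
    c=C[n];return cv2.projectPoints(np.array(P,float).reshape(-1,1,3),c['rvec'],c['tvec'],c['intrinsics'],c['D'])[0][:,0]
def crop(n,im,x,y,w,h,s):
    return cv2.resize(im[y:y+h,x:x+w],None,fx=s,fy=s,interpolation=cv2.INTER_CUBIC)
def grab(tag,rois,s):
    "rois: list of (cam,x,y,w,h); one row montage"
    ims={n:cams.read_camera(n) for n in {r[0] for r in rois}}
    for n in ims: cv2.imwrite(f'pics/{tag}_{n}_raw.png',ims[n])
    cv2.imwrite(f'pics/{tag}.png',np.vstack([np.hstack([crop(r[0],ims[r[0]],*r[1:],s) for r in rois[i:i+2]]) for i in range(0,len(rois),2)]))
E
python3 - <<'E'
from h import *
I={n:cv2.imread(f'pics/{n}0.png') for n in('top','side')}
f=lambda n,x,y:crop(n,I[n],x,y,66,49,6)
cv2.imwrite('pics/z.png',np.vstack([np.hstack([f('top',288,205),f('side',272,145)]),np.hstack([f('top',188,150),f('side',202,172)])]))
E
```

```text
(no output)
```

View pics/z.png

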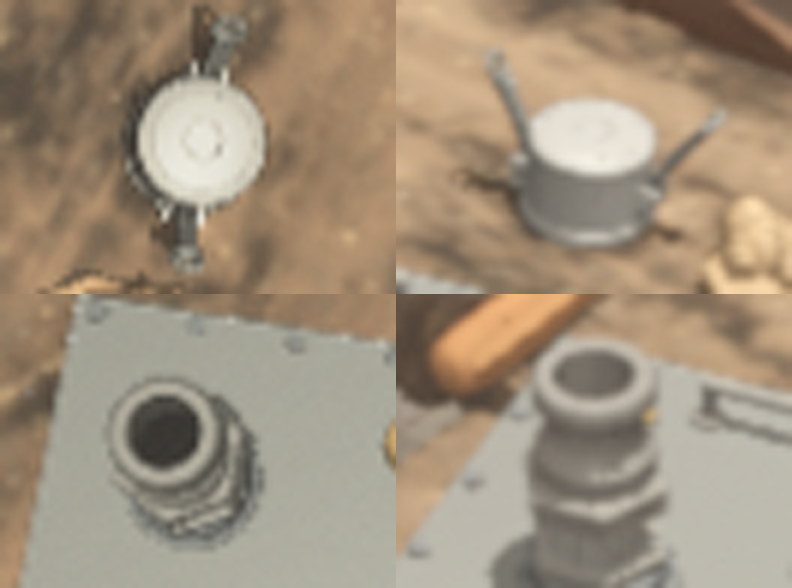

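```bash
python3 - <<'E'
from h import *
pr=lambda n,p,e=None:print(n,np.round(p,4),e)
p=lambda x0,y0,X,Y:(x0+(X+.5)/6-.5,y0+(Y+.5)/6-.5)
ct=p(288,205,201,141);cs=p(272,145,197,137)
pr('captop',*tri(ct,cs));pr('cap top@45',plane('top',ct,.045));pr('cap side@45',plane('side',cs,.045))
a,e1=tri(p(288,205,230,28),p(272,145,98,60));b,e2=tri(p(288,205,187,258),p(272,145,319,120))
pr('endUp',a,e1);pr('endLow',b,e2);d=a-b;print('yaw of arm axis deg',np.degrees(np.arctan2(d[1],d[0])),np.hypot(*d[:2]))
rt=p(188,150,163,138);rs=p(202,172,197,80)
pr('rim',*tri(rt,rs))
for z in(.15,.16,.17):pr(z,plane('top',rt,z),plane('side',rs,z))
# tank corners/lid via mask
im=cv2.imread('pics/top0.png');m=cv2.inRange(cv2.cvtColor(im,cv2.COLOR_BGR2LAB),(130,115,120),(190,128,138))
m[:140]=0;m[225:]=0;m[:,:185]=0;m[:,285:]=0
m=cv2.morphologyEx(m,cv2.MORPH_OPEN,np.ones((3,3)))
c=max(cv2.findContours(m,0,1)[0],key=cv2.contourArea);r=cv2.minAreaRect(c);q=cv2.boxPoints(r)
Q=np.array([plane('top',x,.062) for x in q]);print(r);print(Q.round(4),Q.mean(0),np.linalg.norm(np.diff(Q,axis=0),axis=1))
E
```

```text
captop [ 0.5133 -0.3486  0.0388] 0.002683355271052445
cap top@45 [ 0.5142 -0.3477  0.045 ] None
cap side@45 [ 0.5115 -0.3397  0.045 ] None
endUp [ 0.5611 -0.3594  0.067 ] 0.0007955995765914281
endLow [ 0.4603 -0.3366  0.0647] 0.004387074061954393
yaw of arm axis deg -12.751311455354243 0.10333959320871139
rim [ 0.6445 -0.0809  0.1606] 0.0014209466083317693
0.15 [ 0.6477 -0.0794  0.15  ] [ 0.64706417 -0.09400275  0.15      ]
0.16 [ 0.6454 -0.0808  0.16  ] [ 0.64396795 -0.08154379  0.16      ]
0.17 [ 0.6431 -0.0821  0.17  ] [ 0.64087173 -0.06908483  0.17      ]
((232.36868286132812, 183.414306640625), (76.71817779541016, 57.51475524902344), 9.162347793579102)
[[ 0.5799 -0.001   0.062 ]
 [ 0.7355 -0.0244  0.062 ]
 [ 0.6955 -0.2295  0.062 ]
 [ 0.543  -0.2013  0.062 ]] [ 0.63845884 -0.1140333   0.062     ] [0.15738148 0.20890002 0.15509381]
```

Estimates: the cap is at about (0.513,-0.348) with its arm axis at -12.7°. The rim is at about (0.645,-0.081), z≈0.160. I'll roll the tool to line the jaws up with the cap's y sides, then approach.

```bash
cat >> h.py <<'E'
def to(P):
    s=manip.observe();R=np.array(s['orientation']);d=np.array(P)-np.array(s['ee_pos'])
    print('t',round(s['time'],2),'tcp',np.round(s['ee_pos'],4),'ytool deg',round(float(np.degrees(np.arctan2(R[1,1],R[0,1]))),2),'F',np.round(s['wrist_force'],2),'w',round(float(s['width']),4),'need cm',np.round(100*R.T@d,2))
E
python3 -m creep '[{"delta_pos":[0,0,0],"roll":8.5,"jaw":-1},{"delta_pos":[0,0,0],"roll":8.5,"jaw":-1},{"delta_pos":[0,0,0],"roll":8.5,"jaw":-1},{"delta_pos":[0,0,0],"roll":0,"jaw":-1},{"delta_pos":[0,0,0],"roll":0,"jaw":-1}]' 40
python3 -c "
from h import *
to([.513,-.348,.15])"
```

```text
time: 0.6
ee_pos: [0.1493, -0.6558, 0.2588]
orientation: [[-0.002, -0.226, -0.974], [0.008, -0.974, 0.226], [-1.0, -0.007, 0.003]]
wrist_force: [0.5, -0.1, 0.2]
width: 0.0881
t 0.6 tcp [ 0.1493 -0.6558  0.2588] ytool deg -103.07 F [ 0.48 -0.07  0.23] w 0.0881 need cm [ 11.07 -38.13 -28.5 ]
```

```bash

python3 -m creep '[{"delta_pos":[0,-3.8,-2.85],"roll":0,"jaw":-1},{"delta_pos":[0,-3.8,-2.85],"roll":0,"jaw":-1},{"delta_pos":[0,-3.8,-2.85],"roll":0,"jaw":-1},{"delta_pos":[0,-3.8,-2.85],"roll":0,"jaw":-1},{"delta_pos":[0,-3.8,-2.85],"roll":0,"jaw":-1}]' >/dev/null
python3 -m creep '[{"delta_pos":[0,-3.8,-2.85],"roll":0,"jaw":-1},{"delta_pos":[0,-3.8,-2.85],"roll":0,"jaw":-1},{"delta_pos":[0,-3.8,-2.85],"roll":0,"jaw":-1},{"delta_pos":[0,-2.5,-2],"roll":0,"jaw":-1},{"delta_pos":[0,0,0],"roll":0,"jaw":-1}]' >/dev/null
python3 -c "
from h import *
to([.513,-.348,.15])"
```

```text
t 1.6 tcp [ 0.4717 -0.379   0.2584] ytool deg -101.57 F [ 0.   -0.32  0.61] w 0.0881 need cm [10.86 -3.78 -3.45]
```

```bash

python3 -m creep '[{"delta_pos":[0,-2,-1.8],"roll":0.5,"jaw":-1},{"delta_pos":[2,-1.8,-1.6],"roll":0.4,"jaw":-1},{"delta_pos":[3,0,0],"roll":0.4,"jaw":-1},{"delta_pos":[3,0,0],"roll":0,"jaw":-1},{"delta_pos":[2.5,0,0],"roll":0,"jaw":-1}]' >/dev/null
python3 -m creep '[{"delta_pos":[0,0,0],"roll":0,"jaw":-1},{"delta_pos":[0,0,0],"roll":0,"jaw":-1},{"delta_pos":[0,0,0],"roll":0,"jaw":-1},{"delta_pos":[0,0,0],"roll":0,"jaw":-1},{"delta_pos":[0,0,0],"roll":0,"jaw":-1}]' >/dev/null
python3 -c "
from h import *
to([.513,-.348,.036])
grab('a',[('top',270,180,100,90),('side',250,60,100,140)][:1]+[('side',262,95,100,90)],4)"
```

```text
t 2.6 tcp [ 0.5131 -0.3535  0.1565] ytool deg -101.96 F [ 0.33 -0.17 -0.78] w 0.0882 need cm [12.05 -0.53  0.17]
```

View pics/a.png

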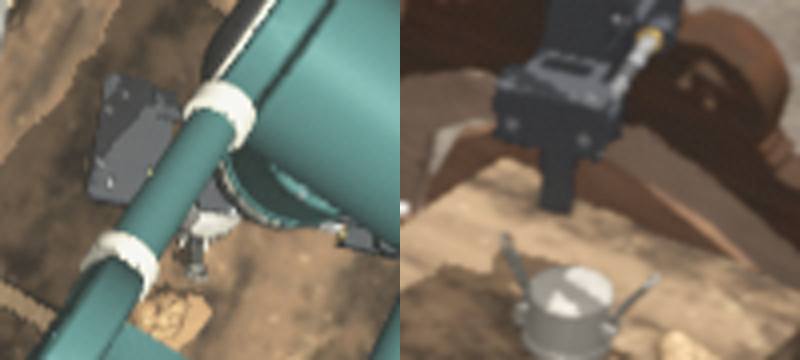

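The jaws straddle the cap and the 75 mm side of the body lies along the cap's x. Descending to a TCP height of about 0.037.

```bash

python3 -m creep '[{"delta_pos":[2,-0.5,0.15],"roll":0.7,"jaw":-1},{"delta_pos":[2.5,0,0],"roll":0,"jaw":-1},{"delta_pos":[2.5,0,0],"roll":0,"jaw":-1},{"delta_pos":[2,0,0],"roll":0,"jaw":-1},{"delta_pos":[0,0,0],"roll":0,"jaw":-1}]' >/dev/null
python3 -c "
from h import *
to([.513,-.348,.036])"
```

```text
t 3.2 tcp [ 0.5168 -0.3504  0.0695] ytool deg -102.64 F [-0.35 -0.22  0.22] w 0.0878 need cm [ 3.34 -0.17  0.47]
```

```bash

python3 -m creep '[{"delta_pos":[1,-0.15,0.2],"roll":0,"jaw":-1},{"delta_pos":[1,0,0.2],"roll":0,"jaw":-1},{"delta_pos":[0.8,0,0],"roll":0,"jaw":-1},{"delta_pos":[0.3,0,0],"roll":0,"jaw":-1},{"delta_pos":[0,0,0],"roll":0,"jaw":-1}]' >/dev/null
python3 -c "
from h import *
to([.513,-.348,.036])"
```

```text
t 3.7 tcp [ 0.5155 -0.3496  0.0398] ytool deg -102.62 F [-0.22  0.45 -0.5 ] w 0.0885 need cm [ 0.38 -0.1   0.29]
```

```bash

python3 -m creep '[{"delta_pos":[0.3,-0.1,0.3],"roll":0,"jaw":-1},{"delta_pos":[0,0,0],"roll":0,"jaw":0.2},{"delta_pos":[0,0,0],"roll":0,"jaw":1},{"delta_pos":[0,0,0],"roll":0,"jaw":1},{"delta_pos":[0,0,0],"roll":0,"jaw":1}]' 55
python3 -m creep '[{"delta_pos":[0,0,0],"roll":0,"jaw":1},{"delta_pos":[0,0,0],"roll":0,"jaw":1},{"delta_pos":[0,0,0],"roll":0,"jaw":1},{"delta_pos":[0,0,0],"roll":0,"jaw":1},{"delta_pos":[0,0,0],"roll":0,"jaw":1}]'
python3 -c "
from h import *
to([.513,-.348,.036])"
```

```text
time: 4.2
ee_pos: [0.5136, -0.3486, 0.0381]
orientation: [[0.019, -0.219, -0.976], [-0.012, -0.976, 0.218], [-1.0, 0.007, -0.021]]
wrist_force: [0.3, -0.3, 0.6]
width: 0.0586
time: 4.7
ee_pos: [0.5136, -0.3487, 0.0381]
orientation: [[0.019, -0.219, -0.976], [-0.012, -0.976, 0.218], [-1.0, 0.007, -0.021]]
wrist_force: [0.2, 1.0, -1.6]
width: 0.0567
t 4.7 tcp [ 0.5136 -0.3487  0.0381] ytool deg -102.63 F [ 0.21  0.97 -1.57] w 0.0567 need cm [ 0.21 -0.06  0.08]
```

```bash

python3 -m creep '[{"delta_pos":[-0.5,0,0],"roll":0,"jaw":1},{"delta_pos":[-1,0,0],"roll":0,"jaw":1},{"delta_pos":[-1,0,0],"roll":0,"jaw":1},{"delta_pos":[-0.5,0,0],"roll":0,"jaw":1},{"delta_pos":[0,0,0],"roll":0,"jaw":1}]'
python3 -m creep '[{"delta_pos":[-1.5,0,0],"roll":0,"jaw":1},{"delta_pos":[-2.5,0,0],"roll":0,"jaw":1},{"delta_pos":[-3,0,0],"roll":0,"jaw":1},{"delta_pos":[-3,0,0],"roll":0,"jaw":1},{"delta_pos":[-1.5,0,0],"roll":0,"jaw":1}]'
python3 -m creep '[{"delta_pos":[-1.5,0,0],"roll":0,"jaw":1},{"delta_pos":[-1.5,0,0],"roll":0,"jaw":1},{"delta_pos":[-1,0,0],"roll":0,"jaw":1},{"delta_pos":[0,0,0],"roll":0,"jaw":1},{"delta_pos":[0,0,0],"roll":0,"jaw":1}]'
python3 -c "
from h import *
to([.645,-.081,.236])"
```

```text
time: 5.2
ee_pos: [0.5115, -0.3471, 0.0689]
orientation: [[0.015, -0.219, -0.976], [-0.009, -0.976, 0.218], [-1.0, 0.006, -0.017]]
wrist_force: [-0.5, -1.2, -3.6]
width: 0.057
time: 5.7
ee_pos: [0.5072, -0.3442, 0.1873]
orientation: [[0.009, -0.219, -0.976], [-0.005, -0.976, 0.219], [-1.0, 0.002, -0.01]]
wrist_force: [1.2, 0.5, -3.2]
width: 0.0565
time: 6.2
ee_pos: [0.5076, -0.3445, 0.2347]
orientation: [[0.014, -0.218, -0.976], [-0.008, -0.976, 0.218], [-1.0, 0.005, -0.015]]
wrist_force: [0.5, 0.4, -3.8]
width: 0.0569
t 6.2 tcp [ 0.5076 -0.3445  0.2347] ytool deg -102.62 F [ 0.52  0.42 -3.82] w 0.0569 need cm [ -0.15 -28.72  -7.66]
```

```bash

python3 -m creep '[{"delta_pos":[0,-1.5,-0.4],"roll":0,"jaw":1},{"delta_pos":[0,-3,-0.8],"roll":0,"jaw":1},{"delta_pos":[0,-3,-0.8],"roll":0,"jaw":1},{"delta_pos":[0,-3,-0.8],"roll":0,"jaw":1},{"delta_pos":[0,-3,-0.8],"roll":0,"jaw":1}]'
python3 -m creep '[{"delta_pos":[0,-3,-0.8],"roll":0,"jaw":1},{"delta_pos":[0,-3,-0.8],"roll":0,"jaw":1},{"delta_pos":[0,-3,-0.8],"roll":0,"jaw":1},{"delta_pos":[0,-1,-0.5],"roll":0,"jaw":1},{"delta_pos":[0,0,0],"roll":0,"jaw":1}]'
python3 -c "
from h import *
to([.645,-.081,.236])"
```

```text
time: 6.7
ee_pos: [0.5711, -0.216, 0.2279]
orientation: [[0.005, -0.226, -0.974], [-0.003, -0.974, 0.226], [-1.0, 0.002, -0.005]]
wrist_force: [0.7, 1.3, -3.0]
width: 0.0569
time: 7.2
ee_pos: [0.6223, -0.1116, 0.22]
orientation: [[-0.007, -0.22, -0.975], [0.004, -0.976, 0.22], [-1.0, -0.002, 0.007]]
wrist_force: [-0.4, 0.0, -3.9]
width: 0.0567
t 7.2 tcp [ 0.6223 -0.1116  0.22  ] ytool deg -102.71 F [-0.38  0.03 -3.89] w 0.0567 need cm [-1.6  -3.49 -1.53]
```

```bash

python3 -m creep '[{"delta_pos":[-0.8,-1,-0.4],"roll":0,"jaw":1},{"delta_pos":[-0.8,-1,-0.4],"roll":0,"jaw":1},{"delta_pos":[0,-1,-0.4],"roll":0,"jaw":1},{"delta_pos":[0,-0.4,-0.3],"roll":0,"jaw":1},{"delta_pos":[0,0,0],"roll":0,"jaw":1}]'
python3 -c "
from h import *
to([.645,-.081,.216])
s=manip.observe();print(np.round(s['orientation'],3).tolist())
grab('b',[('top',170,140,100,80),('side',190,110,100,100)][:1]+[('side',185,125,100,80)],4)"
```

```text
time: 7.7
ee_pos: [0.6452, -0.0818, 0.2366]
orientation: [[-0.008, -0.223, -0.975], [0.003, -0.975, 0.223], [-1.0, -0.001, 0.009]]
wrist_force: [-0.4, -0.6, -2.8]
width: 0.0568
t 7.7 tcp [ 0.6452 -0.0818  0.2366] ytool deg -102.87 F [-0.43 -0.6  -2.75] w 0.0568 need cm [ 2.06 -0.07  0.01]
[[-0.008, -0.223, -0.975], [0.003, -0.975, 0.223], [-1.0, -0.001, 0.009]]
```

View pics/b.png

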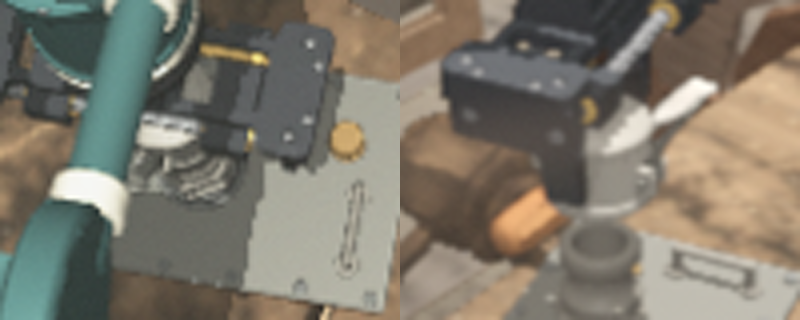

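```bash
python3 - <<'E'
from h import *
im=cv2.imread('pics/b_side_raw.png');S=8;x0,y0,w,h=215,150,55,55
z=crop('side',im,x0,y0,w,h,S);t=np.linspace(0,2*np.pi,60)
def circ(c,r,col):
    P=np.c_[c[0]+r*np.cos(t),c[1]+r*np.sin(t),np.full(60,c[2])]
    q=(proj('side',P)-[x0,y0]+.5)*S-.5; cv2.polylines(z,[q.astype(np.int32).reshape(-1,1,2)],True,col,1)
    print(c,proj('side',[c]))
circ((.6442,-.0812,.1985),.031,(0,0,255));circ((.645,-.081,.1606),.021,(0,255,0))
im0=crop('side',cv2.imread('pics/side0.png'),x0,y0,w,h,S)
cv2.imwrite('pics/c.png',z)
E
```

```text
(0.6442, -0.0812, 0.1985) [[233.97779917 170.71364703]]
(0.645, -0.081, 0.1606) [[233.89292586 184.7885907 ]]
```

View pics/c.png

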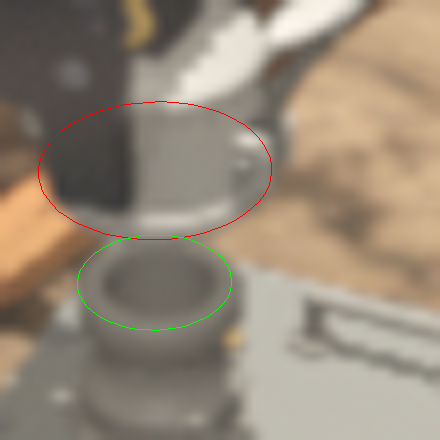

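The predicted mouth circle matches the bead, and the rim centre agrees within about 1 mm. I'll descend in stages, watching the force.

```bash

python3 -m creep '[{"delta_pos":[0.8,-0.1,0],"roll":0,"jaw":1},{"delta_pos":[0.8,0,0],"roll":0,"jaw":1},{"delta_pos":[0.5,0,0],"roll":0,"jaw":1},{"delta_pos":[0.3,0,0],"roll":0,"jaw":1},{"delta_pos":[0,0,0],"roll":0,"jaw":1}]'
python3 -c "
from h import *
to([.645,-.081,.198])"
```

```text
time: 8.3
ee_pos: [0.6426, -0.0823, 0.2083]
orientation: [[-0.013, -0.225, -0.974], [0.003, -0.974, 0.225], [-1.0, -0.0, 0.013]]
wrist_force: [-0.5, -0.5, -3.0]
width: 0.0568
t 8.3 tcp [ 0.6426 -0.0823  0.2083] ytool deg -102.99 F [-0.54 -0.54 -3.04] w 0.0568 need cm [ 1.03 -0.18 -0.21]
```

```bash

python3 -m creep '[{"delta_pos":[0,-0.15,-0.15],"roll":0,"jaw":1},{"delta_pos":[0,0,-0.15],"roll":0,"jaw":1},{"delta_pos":[0,0,-0.1],"roll":0,"jaw":1},{"delta_pos":[0.2,0,0],"roll":0,"jaw":1},{"delta_pos":[0.2,0,0],"roll":0,"jaw":1}]'
python3 -c "
from h import *
to([.6458,-.0815,.198])"
```

```text
time: 8.8
ee_pos: [0.648, -0.0818, 0.2051]
orientation: [[-0.011, -0.225, -0.974], [0.003, -0.974, 0.225], [-1.0, -0.0, 0.011]]
wrist_force: [0.2, 0.3, -3.8]
width: 0.0568
t 8.8 tcp [ 0.648  -0.0818  0.2051] ytool deg -102.99 F [ 0.24  0.28 -3.85] w 0.0568 need cm [0.71 0.02 0.21]
```

```bash

python3 -m creep '[{"delta_pos":[0.2,0,0.1],"roll":0,"jaw":1},{"delta_pos":[0.2,0,0],"roll":0,"jaw":1},{"delta_pos":[0.1,0,0],"roll":0,"jaw":1},{"delta_pos":[0,0,0],"roll":0,"jaw":1},{"delta_pos":[0,0,0],"roll":0,"jaw":1}]'
python3 -c "
from h import *
to([.6458,-.0815,.198])"
```

```text
time: 9.3
ee_pos: [0.6465, -0.0815, 0.1991]
orientation: [[-0.012, -0.225, -0.974], [0.003, -0.974, 0.225], [-1.0, -0.0, 0.012]]
wrist_force: [1.4, -0.5, -3.5]
width: 0.0567
t 9.3 tcp [ 0.6465 -0.0815  0.1991] ytool deg -102.99 F [ 1.38 -0.52 -3.49] w 0.0567 need cm [0.12 0.02 0.07]
```

```bash

python3 -m creep '[{"delta_pos":[0.15,0,0],"roll":0,"jaw":1},{"delta_pos":[0.15,0,0],"roll":0,"jaw":1},{"delta_pos":[0.1,0,0],"roll":0,"jaw":1},{"delta_pos":[0.1,0,0],"roll":0,"jaw":1},{"delta_pos":[0,0,0],"roll":0,"jaw":1}]'
python3 -c "
from h import *
to([.6458,-.0815,.198])"
```

```text
time: 9.8
ee_pos: [0.6464, -0.0815, 0.1938]
orientation: [[-0.012, -0.225, -0.974], [0.003, -0.974, 0.225], [-1.0, -0.0, 0.012]]
wrist_force: [1.0, -0.0, -3.6]
width: 0.0564
t 9.8 tcp [ 0.6464 -0.0815  0.1938] ytool deg -102.99 F [ 1.01 -0.03 -3.59] w 0.0564 need cm [-0.41  0.01  0.06]
```

```bash

python3 -m creep '[{"delta_pos":[0.15,0,0],"roll":0,"jaw":1},{"delta_pos":[0.15,0,0],"roll":0,"jaw":1},{"delta_pos":[0.1,0,0],"roll":0,"jaw":1},{"delta_pos":[0.1,0,0],"roll":0,"jaw":1},{"delta_pos":[0,0,0],"roll":0,"jaw":1}]'
python3 -c "
from h import *
to([.6458,-.0815,.198])
grab('d',[('side',200,135,70,70),('top',180,140,70,70)],5)"
```

```text
time: 10.3
ee_pos: [0.6462, -0.0815, 0.1883]
orientation: [[-0.012, -0.225, -0.974], [0.003, -0.974, 0.225], [-1.0, -0.0, 0.012]]
wrist_force: [0.4, -0.2, -3.3]
width: 0.0567
t 10.3 tcp [ 0.6462 -0.0815  0.1883] ytool deg -102.99 F [ 0.4  -0.24 -3.27] w 0.0567 need cm [-0.97  0.01  0.05]
```

View pics/d.png

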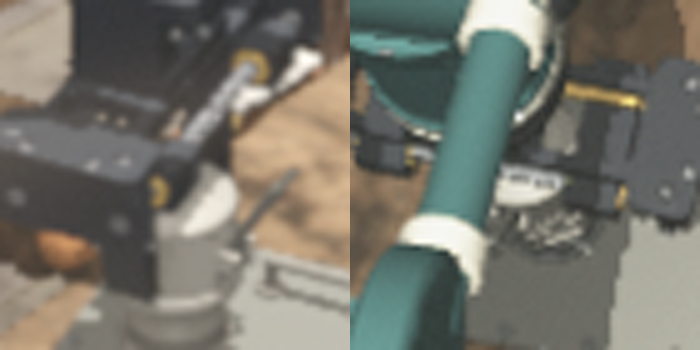

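The side view shows the rim now hidden inside the mouth, with the cap centred over the spigot. There is no contact force yet, so I'll continue down.

```bash

python3 -m creep '[{"delta_pos":[0.15,0,0],"roll":0,"jaw":1},{"delta_pos":[0.15,0,0],"roll":0,"jaw":1},{"delta_pos":[0.15,0,0],"roll":0,"jaw":1},{"delta_pos":[0.1,0,0],"roll":0,"jaw":1},{"delta_pos":[0,0,0],"roll":0,"jaw":1}]'
python3 -m creep '[{"delta_pos":[0.15,0,0],"roll":0,"jaw":1},{"delta_pos":[0.15,0,0],"roll":0,"jaw":1},{"delta_pos":[0.1,0,0],"roll":0,"jaw":1},{"delta_pos":[0.1,0,0],"roll":0,"jaw":1},{"delta_pos":[0,0,0],"roll":0,"jaw":1}]'
```

```text
time: 10.9
ee_pos: [0.6459, -0.0815, 0.1825]
orientation: [[-0.013, -0.225, -0.974], [0.003, -0.974, 0.225], [-1.0, -0.0, 0.013]]
wrist_force: [-0.2, -0.6, -3.9]
width: 0.0566
time: 11.4
ee_pos: [0.6458, -0.0814, 0.177]
orientation: [[-0.013, -0.225, -0.974], [0.003, -0.974, 0.225], [-1.0, -0.0, 0.013]]
wrist_force: [-0.3, 0.9, -4.0]
width: 0.0565
```

```bash

python3 -m creep '[{"delta_pos":[0.1,0,0],"roll":0,"jaw":1},{"delta_pos":[0.1,0,0],"roll":0,"jaw":1},{"delta_pos":[0.1,0,0],"roll":0,"jaw":1},{"delta_pos":[0.1,0,0],"roll":0,"jaw":1},{"delta_pos":[0,0,0],"roll":0,"jaw":1}]'
python3 -m creep '[{"delta_pos":[0.1,0,0],"roll":0,"jaw":1},{"delta_pos":[0.1,0,0],"roll":0,"jaw":1},{"delta_pos":[0.05,0,0],"roll":0,"jaw":1},{"delta_pos":[0,0,0],"roll":0,"jaw":1},{"delta_pos":[0,0,0],"roll":0,"jaw":1}]'
```

```text
time: 11.9
ee_pos: [0.6456, -0.0814, 0.1727]
orientation: [[-0.013, -0.225, -0.974], [0.003, -0.974, 0.225], [-1.0, -0.0, 0.013]]
wrist_force: [-0.3, -0.3, -3.1]
width: 0.057
time: 12.4
ee_pos: [0.6456, -0.0816, 0.171]
orientation: [[-0.013, -0.225, -0.974], [0.003, -0.974, 0.225], [-1.0, 0.0, 0.013]]
wrist_force: [-1.7, 0.7, -2.4]
width: 0.0567
```

```bash

python3 -m creep '[{"delta_pos":[0.1,0,0],"roll":0,"jaw":1},{"delta_pos":[0.1,0,0],"roll":0,"jaw":1},{"delta_pos":[0,0,0],"roll":0,"jaw":1},{"delta_pos":[0,0,0],"roll":0,"jaw":1},{"delta_pos":[0,0,0],"roll":0,"jaw":1}]'
python3 -m creep '[{"delta_pos":[0.1,0,0],"roll":0,"jaw":1},{"delta_pos":[0.1,0,0],"roll":0,"jaw":1},{"delta_pos":[0.1,0,0],"roll":0,"jaw":1},{"delta_pos":[0,0,0],"roll":0,"jaw":1},{"delta_pos":[0,0,0],"roll":0,"jaw":1}]'
```

```text
time: 12.9
ee_pos: [0.6456, -0.0816, 0.1705]
orientation: [[-0.012, -0.225, -0.974], [0.002, -0.974, 0.225], [-1.0, 0.0, 0.012]]
wrist_force: [-2.3, 0.8, 0.5]
width: 0.057
time: 13.4
ee_pos: [0.6457, -0.0816, 0.1696]
orientation: [[-0.012, -0.225, -0.974], [0.002, -0.974, 0.225], [-1.0, 0.0, 0.012]]
wrist_force: [-3.2, 0.3, 1.8]
width: 0.0566
```

Contact: a push of about 5 N, which is the lip seal. I'll step up gradually.

```bash

python3 -m creep '[{"delta_pos":[0.1,0,0],"roll":0,"jaw":1},{"delta_pos":[0.1,0,0],"roll":0,"jaw":1},{"delta_pos":[0.1,0,0],"roll":0,"jaw":1},{"delta_pos":[0.1,0,0],"roll":0,"jaw":1},{"delta_pos":[0.1,0,0],"roll":0,"jaw":1}]'
python3 -m creep '[{"delta_pos":[0.15,0,0],"roll":0,"jaw":1},{"delta_pos":[0.15,0,0],"roll":0,"jaw":1},{"delta_pos":[0.15,0,0],"roll":0,"jaw":1},{"delta_pos":[0.15,0,0],"roll":0,"jaw":1},{"delta_pos":[0.15,0,0],"roll":0,"jaw":1}]'
```

```text
time: 13.9
ee_pos: [0.6458, -0.0816, 0.1677]
orientation: [[-0.011, -0.225, -0.974], [0.002, -0.974, 0.225], [-1.0, 0.0, 0.011]]
wrist_force: [-7.0, 0.1, 7.9]
width: 0.0566
time: 14.4
ee_pos: [0.6458, -0.0816, 0.1676]
orientation: [[-0.009, -0.225, -0.974], [0.002, -0.974, 0.224], [-1.0, 0.001, 0.009]]
wrist_force: [-7.9, 1.3, 9.8]
width: 0.0566
```

```bash

python3 -m creep '[{"delta_pos":[0.05,0,0.05],"roll":0,"jaw":1},{"delta_pos":[0.1,0,0.05],"roll":0,"jaw":1},{"delta_pos":[0.1,0,0.05],"roll":0,"jaw":1},{"delta_pos":[0.1,0,0.05],"roll":0,"jaw":1},{"delta_pos":[0.1,0,0.05],"roll":0,"jaw":1}]'

```

```text
time: 14.9
ee_pos: [0.6457, -0.0816, 0.1677]
orientation: [[-0.002, -0.224, -0.974], [-0.0, -0.974, 0.224], [-1.0, 0.001, 0.002]]
wrist_force: [-5.7, -0.4, 6.8]
width: 0.0566
```

```bash

python3 -m creep '[{"delta_pos":[0.1,0,0.1],"roll":0,"jaw":1},{"delta_pos":[0.1,0,0.1],"roll":0,"jaw":1},{"delta_pos":[0.1,0,0.1],"roll":0,"jaw":1},{"delta_pos":[0.15,0,0.1],"roll":0,"jaw":1},{"delta_pos":[0.15,0,0.1],"roll":0,"jaw":1}]'
python3 -m creep '[{"delta_pos":[0.15,0,0.1],"roll":0,"jaw":1},{"delta_pos":[0.15,0,0.1],"roll":0,"jaw":1},{"delta_pos":[0.15,0,0.1],"roll":0,"jaw":1},{"delta_pos":[0.15,0,0.1],"roll":0,"jaw":1},{"delta_pos":[0.15,0,0.1],"roll":0,"jaw":1}]'

```

```text
time: 15.4
ee_pos: [0.6456, -0.0815, 0.1675]
orientation: [[0.01, -0.224, -0.974], [-0.003, -0.975, 0.224], [-1.0, 0.0, -0.01]]
wrist_force: [-5.0, -0.5, 8.8]
width: 0.0565
time: 15.9
ee_pos: [0.6454, -0.0815, 0.1674]
orientation: [[0.022, -0.224, -0.974], [-0.006, -0.975, 0.224], [-1.0, 0.001, -0.023]]
wrist_force: [-4.7, -0.0, 8.7]
width: 0.0569
```

```bash

python3 -m creep '[{"delta_pos":[0.2,0,0],"roll":0,"jaw":1},{"delta_pos":[0.2,0,0],"roll":0,"jaw":1},{"delta_pos":[0.2,0,0],"roll":0,"jaw":1},{"delta_pos":[0.2,0,0],"roll":0,"jaw":1},{"delta_pos":[0.2,0,0],"roll":0,"jaw":1}]'
python3 -c "
from h import *
print(np.round(manip.observe()['moment'],2))"
```

```text
time: 16.4
ee_pos: [0.6455, -0.0815, 0.1671]
orientation: [[0.023, -0.223, -0.975], [-0.007, -0.975, 0.223], [-1.0, 0.001, -0.024]]
wrist_force: [-8.7, 1.3, 11.8]
width: 0.0569
[ 0.08  1.45 -0.04]
```

```bash

python3 -m creep '[{"delta_pos":[0.25,0,0.03],"roll":0,"jaw":1},{"delta_pos":[0.25,0,0.03],"roll":0,"jaw":1},{"delta_pos":[0.25,0,0.03],"roll":0,"jaw":1},{"delta_pos":[0.25,0,0.03],"roll":0,"jaw":1},{"delta_pos":[0.25,0,0.03],"roll":0,"jaw":1}]'
python3 -m creep '[{"delta_pos":[0.3,0,0],"roll":0,"jaw":1},{"delta_pos":[0.3,0,0],"roll":0,"jaw":1},{"delta_pos":[0.3,0,0],"roll":0,"jaw":1},{"delta_pos":[0.3,0,0],"roll":0,"jaw":1},{"delta_pos":[0.3,0,0],"roll":0,"jaw":1}]'
python3 -c "
from h import *
print(np.round(manip.observe()['moment'],2))"
```

```text
time: 16.9
ee_pos: [0.6454, -0.0815, 0.167]
orientation: [[0.028, -0.223, -0.974], [-0.008, -0.975, 0.223], [-1.0, 0.002, -0.029]]
wrist_force: [-9.0, 1.4, 15.1]
width: 0.0567
time: 17.4
ee_pos: [0.6454, -0.0815, 0.1668]
orientation: [[0.029, -0.223, -0.975], [-0.009, -0.975, 0.222], [-1.0, 0.002, -0.03]]
wrist_force: [-10.9, 1.3, 16.8]
width: 0.0568
[ 0.14  1.83 -0.01]
```

```bash

python3 -m creep '[{"delta_pos":[0.35,0,0],"roll":0,"jaw":1},{"delta_pos":[0.35,0,0],"roll":0,"jaw":1},{"delta_pos":[0.35,0,0],"roll":0,"jaw":1},{"delta_pos":[0.35,0,0],"roll":0,"jaw":1},{"delta_pos":[0.35,0,0],"roll":0,"jaw":1}]'
python3 -c "
from h import *
print(np.round(manip.observe()['moment'],2))
grab('e',[('side',195,135,75,75),('top',180,140,75,75)],5)"
```

```text
time: 17.9
ee_pos: [0.6454, -0.0815, 0.1667]
orientation: [[0.03, -0.222, -0.974], [-0.01, -0.975, 0.222], [-1.0, 0.003, -0.031]]
wrist_force: [-12.4, 0.9, 20.2]
width: 0.0567
[ 0.25  2.   -0.07]
```

View pics/e.png

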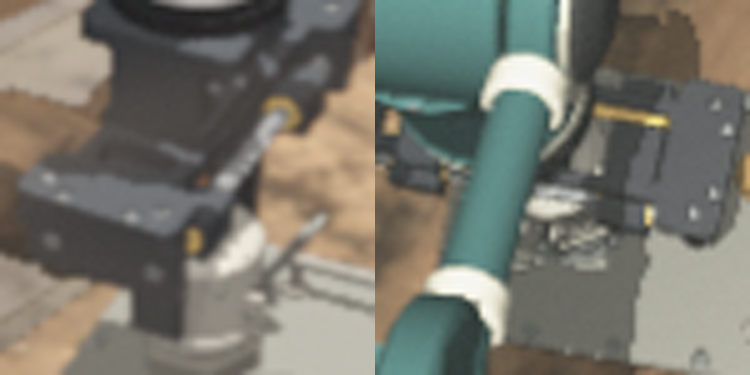

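Push was about 24 N, steady, at the gasket's stiffness, and the cap sits level in the picture. Both arms are still up. Now I'll relax, open and rise.

```bash

python3 -m creep '[{"delta_pos":[0,0,0],"roll":0,"jaw":1},{"delta_pos":[0,0,0],"roll":0,"jaw":0.2},{"delta_pos":[0,0,0],"roll":0,"jaw":-0.3},{"delta_pos":[0,0,0],"roll":0,"jaw":-1},{"delta_pos":[0,0,0],"roll":0,"jaw":-1}]'
python3 -m creep '[{"delta_pos":[-1,0,0],"roll":0,"jaw":-1},{"delta_pos":[-2,0,0],"roll":0,"jaw":-1},{"delta_pos":[-2,0,0],"roll":0,"jaw":-1},{"delta_pos":[-2,0,0],"roll":0,"jaw":-1},{"delta_pos":[-1,0,0],"roll":0,"jaw":-1}]'
python3 -m creep '[{"delta_pos":[0,0,0],"roll":0,"jaw":1},{"delta_pos":[0,0,0],"roll":0,"jaw":1},{"delta_pos":[0,0,0],"roll":0,"jaw":1},{"delta_pos":[0,0,0],"roll":0,"jaw":1},{"delta_pos":[0,0,0],"roll":0,"jaw":1}]' 40
python3 -c "
from h import *
to([.645-.975*.028,-.081+.222*.028,.154+.062])
to([.645,-.081,.239])
grab('f',[('side',185,120,80,80),('top',180,140,80,80)],5)"
```

```text
time: 18.5
ee_pos: [0.6468, -0.0816, 0.167]
orientation: [[0.034, -0.222, -0.974], [-0.01, -0.975, 0.222], [-0.999, 0.003, -0.036]]
wrist_force: [0.3, -0.0, 0.4]
width: 0.0706
time: 19.0
ee_pos: [0.6448, -0.0807, 0.2477]
orientation: [[0.033, -0.223, -0.974], [-0.01, -0.975, 0.222], [-0.999, 0.002, -0.035]]
wrist_force: [-0.2, 0.2, 0.0]
width: 0.0882
time: 19.5
ee_pos: [0.6452, -0.0807, 0.2471]
orientation: [[0.034, -0.223, -0.974], [-0.01, -0.975, 0.222], [-0.999, 0.002, -0.035]]
wrist_force: [-0.1, 0.2, 0.1]
width: 0.0502
t 19.5 tcp [ 0.6452 -0.0807  0.2471] ytool deg -102.86 F [-0.11  0.23  0.05] w 0.0502 need cm [3.   0.03 2.92]
t 19.5 tcp [ 0.6452 -0.0807  0.2471] ytool deg -102.86 F [-0.11  0.23  0.05] w 0.0502 need cm [0.81 0.03 0.04]
```

View pics/f.png

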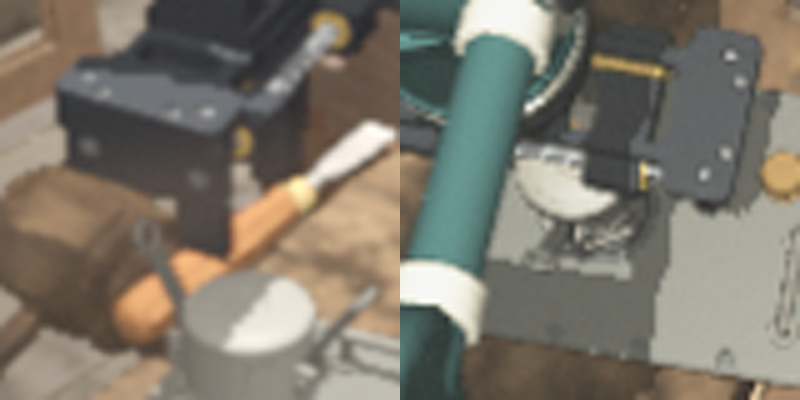

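The cap sits level on the adaptor with both arms raised: the far arm's end is at left in the side view, the near arm at right. I'll take the near arm (tool +z side) first.

```bash

python3 -m creep '[{"delta_pos":[0,0,1],"roll":0,"jaw":1},{"delta_pos":[0,0,1],"roll":0,"jaw":1},{"delta_pos":[0,0,0.7],"roll":0,"jaw":1},{"delta_pos":[0,0,0],"roll":0,"jaw":1},{"delta_pos":[0,0,0],"roll":0,"jaw":1}]'
python3 -m creep '[{"delta_pos":[0.8,0,0],"roll":0,"jaw":1},{"delta_pos":[1,0,0],"roll":0,"jaw":1},{"delta_pos":[0.7,0,0],"roll":0,"jaw":1},{"delta_pos":[0,0,0],"roll":0,"jaw":1},{"delta_pos":[0,0,0],"roll":0,"jaw":1}]'
python3 -c "
from h import *
to([.645-.975*.031,-.081+.222*.031,.154+.0565])
to([.645-.975*.046,-.081+.222*.046,.154+.049])"
```

```text
time: 20.1
ee_pos: [0.6154, -0.0739, 0.2452]
orientation: [[0.032, -0.222, -0.974], [-0.009, -0.975, 0.222], [-0.999, 0.002, -0.033]]
wrist_force: [0.9, -0.0, 0.5]
width: 0.002
time: 20.6
ee_pos: [0.6165, -0.0743, 0.2173]
orientation: [[0.032, -0.223, -0.974], [-0.009, -0.975, 0.222], [-0.999, 0.002, -0.033]]
wrist_force: [-0.3, 0.6, 0.0]
width: 0.0004
t 20.6 tcp [ 0.6165 -0.0743  0.2173] ytool deg -102.86 F [-0.29  0.62  0.02] w 0.0004 need cm [0.68 0.02 0.19]
t 20.6 tcp [ 0.6165 -0.0743  0.2173] ytool deg -102.86 F [-0.29  0.62  0.02] w 0.0004 need cm [1.38 0.02 1.72]
```

```bash

python3 -m creep '[{"delta_pos":[0.5,0,0.3],"roll":0,"jaw":1},{"delta_pos":[0.3,0,0.5],"roll":0,"jaw":1},{"delta_pos":[0.3,0,0.5],"roll":0,"jaw":1},{"delta_pos":[0.3,0,0.5],"roll":0,"jaw":1},{"delta_pos":[0.4,0,0.5],"roll":0,"jaw":1}]'
python3 -c "
from h import *
to([.645-.975*.055,-.081+.222*.055,.154+.038])
to([.645-.975*.066,-.081+.222*.066,.154+.025])"
```

```text
time: 21.1
ee_pos: [0.5954, -0.0694, 0.1992]
orientation: [[0.037, -0.223, -0.974], [-0.01, -0.975, 0.222], [-0.999, 0.002, -0.038]]
wrist_force: [0.4, 0.4, 0.1]
width: -0.0
t 21.1 tcp [ 0.5954 -0.0694  0.1992] ytool deg -102.87 F [0.45 0.37 0.07] w -0.0 need cm [0.71 0.03 0.43]
t 21.1 tcp [ 0.5954 -0.0694  0.1992] ytool deg -102.87 F [0.45 0.37 0.07] w -0.0 need cm [1.96 0.02 1.58]
```

```bash

python3 -m creep '[{"delta_pos":[0.4,0,0.4],"roll":0,"jaw":1},{"delta_pos":[0.5,0,0.4],"roll":0,"jaw":1},{"delta_pos":[0.5,0,0.4],"roll":0,"jaw":1},{"delta_pos":[0.5,0,0.4],"roll":0,"jaw":1},{"delta_pos":[0.4,0,0.3],"roll":0,"jaw":1}]'
python3 -c "
from h import *
to([.645-.975*.078,-.081+.222*.078,.154+.011])
to([.645-.975*.074,-.081+.222*.074,.154-.003])"
```

```text
time: 21.6
ee_pos: [0.5763, -0.0651, 0.1742]
orientation: [[0.039, -0.223, -0.974], [-0.011, -0.975, 0.222], [-0.999, 0.002, -0.04]]
wrist_force: [0.4, 0.5, 1.6]
width: 0.0003
t 21.6 tcp [ 0.5763 -0.0651  0.1742] ytool deg -102.86 F [0.39 0.46 1.65] w 0.0003 need cm [0.89 0.03 0.78]
t 21.6 tcp [ 0.5763 -0.0651  0.1742] ytool deg -102.86 F [0.39 0.46 1.65] w 0.0003 need cm [2.3  0.02 0.44]
```

```bash

python3 -m creep '[{"delta_pos":[0.3,0,0.4],"roll":0,"jaw":1},{"delta_pos":[0.4,0,0.3],"roll":0,"jaw":1},{"delta_pos":[0.4,0,0.1],"roll":0,"jaw":1},{"delta_pos":[0.4,0,0],"roll":0,"jaw":1},{"delta_pos":[0.4,0,-0.2],"roll":0,"jaw":1}]'
python3 -c "
from h import *
to([.645-.975*.074,-.081+.222*.074,.154-.003])
to([.645-.975*.062,-.081+.222*.062,.154-.0155])"
```

```text
time: 22.1
ee_pos: [0.57, -0.0636, 0.1538]
orientation: [[0.039, -0.223, -0.974], [-0.011, -0.975, 0.222], [-0.999, 0.002, -0.04]]
wrist_force: [-2.3, 0.5, 2.4]
width: 0.0003
t 22.1 tcp [ 0.57   -0.0636  0.1538] ytool deg -102.86 F [-2.29  0.5   2.39] w 0.0003 need cm [ 0.29  0.03 -0.29]
t 22.1 tcp [ 0.57   -0.0636  0.1538] ytool deg -102.86 F [-2.29  0.5   2.39] w 0.0003 need cm [ 1.59  0.03 -1.44]
```

```bash

python3 -m creep '[{"delta_pos":[0.3,0,-0.3],"roll":0,"jaw":1},{"delta_pos":[0.3,0,-0.3],"roll":0,"jaw":1},{"delta_pos":[0.3,0,-0.3],"roll":0,"jaw":1},{"delta_pos":[0.3,0,-0.3],"roll":0,"jaw":1},{"delta_pos":[0.2,0,-0.3],"roll":0,"jaw":1}]'
python3 -c "
from h import *
to([.645-.975*.062,-.081+.222*.062,.154-.0155])"
```

```text
time: 22.6
ee_pos: [0.5838, -0.0669, 0.1366]
orientation: [[0.031, -0.223, -0.974], [-0.009, -0.975, 0.222], [-0.999, 0.002, -0.033]]
wrist_force: [-2.0, 1.2, 2.1]
width: 0.0
t 22.6 tcp [ 0.5838 -0.0669  0.1366] ytool deg -102.86 F [-2.02  1.25  2.08] w 0.0 need cm [-0.19  0.02 -0.09]
```

```bash

python3 -m creep '[{"delta_pos":[-0.1,0,-0.2],"roll":0,"jaw":1},{"delta_pos":[0,0,-0.2],"roll":0,"jaw":1},{"delta_pos":[0,0,-0.2],"roll":0,"jaw":1},{"delta_pos":[0,0,-0.2],"roll":0,"jaw":1},{"delta_pos":[0,0,-0.2],"roll":0,"jaw":1}]'
python3 -c "
from h import *
to([.645-.975*.062,-.081+.222*.062,.154-.0155])"
```

```text
time: 23.1
ee_pos: [0.5867, -0.0676, 0.1345]
orientation: [[0.012, -0.223, -0.975], [-0.005, -0.975, 0.223], [-1.0, 0.003, -0.013]]
wrist_force: [-7.0, 2.1, 5.7]
width: 0.0004
t 23.1 tcp [ 0.5867 -0.0676  0.1345] ytool deg -102.87 F [-7.01  2.07  5.75] w 0.0004 need cm [-0.41  0.02  0.22]
```

```bash

python3 -m creep '[{"delta_pos":[-0.3,0,0],"roll":0,"jaw":1},{"delta_pos":[-0.2,0,-0.1],"roll":0,"jaw":1},{"delta_pos":[-0.05,0,-0.2],"roll":0,"jaw":1},{"delta_pos":[-0.05,0,-0.2],"roll":0,"jaw":1},{"delta_pos":[-0.05,0,-0.2],"roll":0,"jaw":1}]'
python3 -c "
from h import *
to([.645-.975*.062,-.081+.222*.062,.154-.0155])
grab('g',[('side',195,140,80,80)],5)"
```

```text
time: 23.6
ee_pos: [0.588, -0.0679, 0.1386]
orientation: [[-0.002, -0.223, -0.975], [-0.003, -0.975, 0.223], [-1.0, 0.003, 0.002]]
wrist_force: [-7.8, 1.3, 4.0]
width: 0.0003
t 23.6 tcp [ 0.588  -0.0679  0.1386] ytool deg -102.87 F [-7.79  1.3   4.04] w 0.0003 need cm [0.01 0.01 0.35]
```

View pics/g.png

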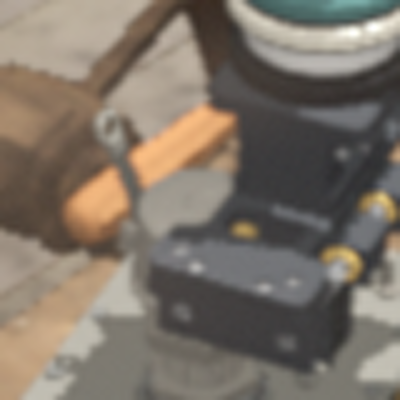

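The near arm works out at about -65 to -70° from the finger geometry. I'll press harder to confirm it is at the stop.

```bash

python3 -m creep '[{"delta_pos":[-0.05,0,-0.3],"roll":0,"jaw":1},{"delta_pos":[-0.05,0,-0.3],"roll":0,"jaw":1},{"delta_pos":[-0.05,0,-0.35],"roll":0,"jaw":1},{"delta_pos":[-0.05,0,-0.4],"roll":0,"jaw":1},{"delta_pos":[-0.05,0,-0.4],"roll":0,"jaw":1}]'
python3 -c "
from h import *
to([.645-.975*.062,-.081+.222*.062,.154-.0155])"
```

```text
time: 24.15
ee_pos: [0.5897, -0.0683, 0.1382]
orientation: [[-0.041, -0.223, -0.974], [0.005, -0.975, 0.223], [-0.999, 0.004, 0.042]]
wrist_force: [-13.3, 2.5, 7.9]
width: 0.0006
t 24.15 tcp [ 0.5897 -0.0683  0.1382] ytool deg -102.87 F [-13.25   2.5    7.88] w 0.0006 need cm [-0.01  0.01  0.53]
```

```bash

python3 -m creep '[{"delta_pos":[0,0,0.5],"roll":0,"jaw":1},{"delta_pos":[0,0,1],"roll":0,"jaw":1},{"delta_pos":[-1,0,1],"roll":0,"jaw":1},{"delta_pos":[-2,0,0.5],"roll":0,"jaw":1},{"delta_pos":[-2.5,0,0],"roll":0,"jaw":1}]'
python3 -m creep '[{"delta_pos":[-2.5,0,0],"roll":0,"jaw":1},{"delta_pos":[-2,0,0],"roll":0,"jaw":1},{"delta_pos":[-1,0,0],"roll":0,"jaw":1},{"delta_pos":[0,0,0],"roll":0,"jaw":1},{"delta_pos":[0,0,0],"roll":0,"jaw":1}]'
python3 -c "
from h import *
to([.645,-.081,.245])
grab('h',[('side',195,140,80,80)],5)"
```

```text
time: 24.65
ee_pos: [0.5604, -0.0616, 0.1941]
orientation: [[-0.042, -0.223, -0.974], [0.005, -0.975, 0.223], [-0.999, 0.004, 0.042]]
wrist_force: [-0.2, 0.2, -0.4]
width: 0.0005
time: 25.15
ee_pos: [0.5646, -0.0622, 0.2596]
orientation: [[-0.026, -0.223, -0.975], [0.002, -0.975, 0.223], [-1.0, 0.004, 0.025]]
wrist_force: [0.3, 0.3, -0.4]
width: 0.0004
t 25.15 tcp [ 0.5646 -0.0622  0.2596] ytool deg -102.86 F [ 0.25  0.29 -0.36] w 0.0004 need cm [ 1.25  0.04 -8.29]
```

View pics/h.png

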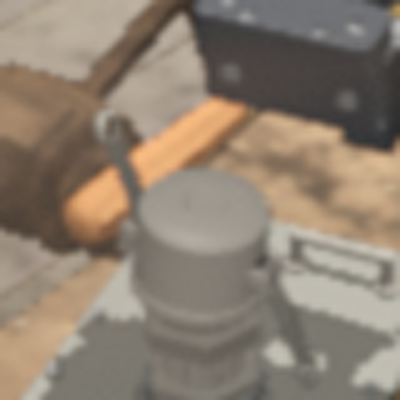

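```bash

python3 -c "
from h import *
for th in(-45,-50,-55,-60,-65):
    t=np.radians(th);r=.0295+.052*np.cos(t);z=.129+.017+.052*np.sin(t)
    print(th,(proj('side',[.645-.975*r,-.081+.222*r,z])[0]-[195,140]+.5)*5-.5)
print((proj('side',[.645-.975*.0295,-.081+.222*.0295,.146])[0]-[195,140]+.5)*5-.5)
to([.645+.975*.028,-.081-.222*.028,.25])
"
```

```text
-45 [333.87848039 357.03977491]
-50 [326.78726362 360.18481662]
-55 [319.22097604 362.63669656]
-60 [311.23829012 364.38338234]
-65 [302.89977616 365.41786725]
[257.97692797 269.95005808]
t 25.2 tcp [ 0.5646 -0.0622  0.2594] ytool deg -102.86 F [ 0.2   0.08 -0.  ] w 0.0004 need cm [  0.66   0.04 -11.08]
```

```bash

python3 -c "
from h import *
g=cv2.cvtColor(cv2.imread('pics/h_side_raw.png'),cv2.COLOR_BGR2GRAY)
print('     ',*['%3d'%x for x in range(242,268)])
for y in range(188,220):print(y,' ',*['%3d'%v for v in g[y,242:268]])
for th in(-55,-60,-65,-70):
    t=np.radians(th)
    for s in(.03,.052,.058):
        r=.0295+s*np.cos(t);z=.145+s*np.sin(t);print(th,s,np.round(proj('side',[.645-.975*r,-.081+.222*r,z])[0],1),end=' ')
    print()
"
```

```text
242 243 244 245 246 247 248 249 250 251 252 253 254 255 256 257 258 259 260 261 262 263 264 265 266 267
188   156 150 144 131 115 111 142 180 188 187 171 125 111 126 145 153 161 169 175 184 190 188 181 176 172 169
189   144 136 124 115 107 108 137 171 184 187 172 123 105 136 167 161 149 147 149 154 163 171 176 185 191 196
190   127 122 116 111 104 101 125 160 172 176 164 121 107 139 176 185 181 180 174 162 149 146 145 154 165 174
191   119 117 114 111  96  83 104 136 147 152 146 116 108 126 156 180 189 189 188 184 180 174 163 157 149 146
192   119 117 115 105  86  80 105 120 128 144 160 142 131 129 133 155 175 181 183 188 189 187 185 184 180 174
193   118 117 115 114 105 106 114 114 116 132 156 163 160 151 136 127 135 141 155 175 180 180 183 189 189 188
194   119 118 123 134 140 136 125 110 117 144 158 153 150 159 164 149 140 140 140 139 138 141 155 175 180 183
195   119 117 119 128 135 136 127 105 123 159 180 180 180 182 185 182 180 180 170 148 140 134 129 135 142 155
196   118 115 114 120 124 127 120 105 123 160 185 189 188 188 189 188 189 189 186 182 179 170 149 140 140 139
197   
[... 2110 characters left out ...]
 98 109 119 120 119 118 119 114 107 104 108 111 118 119 120 120 119 124 146 174 173
217   119 110 104  99  92  90 106 116 120 120 120 120 117 112 107 108 115 120 120 119 120 120 120 126 136 134
218   104 100 100  98  90  87 101 112 117 120 120 120 119 118 116 118 120 119 120 120 120 119 119 119 118 113
219   101 105 104  93  85  95 105 111 118 120 120 119 118 119 120 119 120 120 119 120 120 120 119 119 120 116
-55 0.03 [253.3 204.7] -55 0.052 [258.4 212.5] -55 0.058 [259.8 214.6] 
-60 0.03 [252.4 204.9] -60 0.052 [256.8 212.8] -60 0.058 [258.  214.9] 
-65 0.03 [251.4 205.1] -65 0.052 [255.2 213. ] -65 0.058 [256.2 215.2] 
-70 0.03 [250.4 205.1] -70 0.052 [253.4 213.1] -70 0.058 [254.3 215.2]
```

The arm's slope in the image is about 0.41–0.48 px/px, i.e. -65° to -69° in the world. With the expected lean that matches the stop, so the near arm is down. Now the far arm.

```bash

python3 -m creep '[{"delta_pos":[0,0,-1.5],"roll":0,"jaw":1},{"delta_pos":[0,0,-3],"roll":0,"jaw":1},{"delta_pos":[0,0,-3],"roll":0,"jaw":1},{"delta_pos":[0,0,-2],"roll":0,"jaw":1},{"delta_pos":[0,0,0],"roll":0,"jaw":1}]'
python3 -c "
from h import *
to([.645+.975*.026,-.081-.222*.026,.154+.062])
"
```

```text
time: 25.7
ee_pos: [0.6605, -0.0844, 0.2491]
orientation: [[-0.034, -0.223, -0.974], [0.003, -0.975, 0.223], [-0.999, 0.004, 0.034]]
wrist_force: [0.2, 0.4, -1.1]
width: 0.0005
t 25.7 tcp [ 0.6605 -0.0844  0.2491] ytool deg -102.86 F [ 0.25  0.41 -1.09] w 0.0005 need cm [ 3.28  0.   -1.12]
```

```bash

python3 -m creep '[{"delta_pos":[0.5,0,-0.6],"roll":0,"jaw":1},{"delta_pos":[0.7,0,-0.5],"roll":0,"jaw":1},{"delta_pos":[0.8,0,0],"roll":0,"jaw":1},{"delta_pos":[0.7,0,0],"roll":0,"jaw":1},{"delta_pos":[0,0,0],"roll":0,"jaw":1}]'
python3 -c "
from h import *
to([.645+.975*.031,-.081-.222*.031,.154+.0565])
to([.645+.975*.046,-.081-.222*.046,.154+.050])
"
```

```text
time: 26.2
ee_pos: [0.6682, -0.0864, 0.2149]
orientation: [[-0.042, -0.222, -0.974], [0.005, -0.975, 0.222], [-0.999, 0.005, 0.042]]
wrist_force: [-0.4, -0.0, -0.5]
width: 0.0006
t 26.2 tcp [ 0.6682 -0.0864  0.2149] ytool deg -102.85 F [-0.35 -0.05 -0.52] w 0.0006 need cm [ 0.41 -0.01 -0.74]
t 26.2 tcp [ 0.6682 -0.0864  0.2149] ytool deg -102.85 F [-0.35 -0.05 -0.52] w 0.0006 need cm [ 1.   -0.02 -2.26]
```

```bash

python3 -m creep '[{"delta_pos":[0.2,0,-0.5],"roll":0,"jaw":1},{"delta_pos":[0.2,0,-0.5],"roll":0,"jaw":1},{"delta_pos":[0.2,0,-0.5],"roll":0,"jaw":1},{"delta_pos":[0.2,0,-0.5],"roll":0,"jaw":1},{"delta_pos":[0.3,0,-0.4],"roll":0,"jaw":1}]'
python3 -c "
from h import *
to([.645+.975*.057,-.081-.222*.057,.154+.038])
to([.645+.975*.067,-.081-.222*.067,.154+.025])
"
```

```text
time: 26.7
ee_pos: [0.6915, -0.0916, 0.2039]
orientation: [[-0.042, -0.222, -0.974], [0.005, -0.975, 0.222], [-0.999, 0.005, 0.042]]
wrist_force: [-1.5, -0.6, 0.8]
width: 0.0005
t 26.7 tcp [ 0.6915 -0.0916  0.2039] ytool deg -102.84 F [-1.51 -0.63  0.82] w 0.0005 need cm [ 1.15 -0.01 -0.98]
t 26.7 tcp [ 0.6915 -0.0916  0.2039] ytool deg -102.84 F [-1.51 -0.63  0.82] w 0.0005 need cm [ 2.41 -0.01 -2.04]
```

```bash

python3 -m creep '[{"delta_pos":[0.4,0,-0.5],"roll":0,"jaw":1},{"delta_pos":[0.5,0,-0.5],"roll":0,"jaw":1},{"delta_pos":[0.5,0,-0.4],"roll":0,"jaw":1},{"delta_pos":[0.5,0,-0.4],"roll":0,"jaw":1},{"delta_pos":[0.5,0,-0.3],"roll":0,"jaw":1}]'
python3 -c "
from h import *
to([.645+.975*.078,-.081-.222*.078,.154+.011])
to([.645+.975*.074,-.081-.222*.074,.154-.003])
"
```

```text
time: 27.2
ee_pos: [0.7139, -0.0968, 0.1775]
orientation: [[-0.04, -0.222, -0.974], [0.005, -0.975, 0.222], [-0.999, 0.004, 0.04]]
wrist_force: [0.5, 0.8, 0.4]
width: 0.0002
t 27.2 tcp [ 0.7139 -0.0968  0.1775] ytool deg -102.84 F [0.47 0.76 0.37] w 0.0002 need cm [ 1.22 -0.02 -0.78]
t 27.2 tcp [ 0.7139 -0.0968  0.1775] ytool deg -102.84 F [0.47 0.76 0.37] w 0.0002 need cm [ 2.63 -0.02 -0.44]
```

```bash

python3 -m creep '[{"delta_pos":[0.4,0,-0.4],"roll":0,"jaw":1},{"delta_pos":[0.4,0,-0.3],"roll":0,"jaw":1},{"delta_pos":[0.5,0,-0.1],"roll":0,"jaw":1},{"delta_pos":[0.5,0,0],"roll":0,"jaw":1},{"delta_pos":[0.5,0,0.2],"roll":0,"jaw":1}]'
python3 -c "
from h import *
to([.645+.975*.074,-.081-.222*.074,.154-.003])
to([.645+.975*.062,-.081-.222*.062,.154-.0145])
"
```

```text
time: 27.7
ee_pos: [0.7213, -0.0986, 0.1535]
orientation: [[-0.036, -0.222, -0.974], [0.004, -0.975, 0.222], [-0.999, 0.004, 0.036]]
wrist_force: [0.8, -0.7, 3.0]
width: 0.0006
t 27.7 tcp [ 0.7213 -0.0986  0.1535] ytool deg -102.85 F [ 0.77 -0.72  3.01] w 0.0006 need cm [ 0.27 -0.02  0.42]
t 27.7 tcp [ 0.7213 -0.0986  0.1535] ytool deg -102.85 F [ 0.77 -0.72  3.01] w 0.0006 need cm [ 1.46 -0.03  1.58]
```

```bash

python3 -m creep '[{"delta_pos":[0.3,0,0.3],"roll":0,"jaw":1},{"delta_pos":[0.3,0,0.3],"roll":0,"jaw":1},{"delta_pos":[0.3,0,0.3],"roll":0,"jaw":1},{"delta_pos":[0.2,0,0.3],"roll":0,"jaw":1},{"delta_pos":[0.2,0,0.3],"roll":0,"jaw":1}]'
python3 -c "
from h import *
to([.645+.975*.062,-.081-.222*.062,.154-.0145])
"
```

```text
time: 28.2
ee_pos: [0.7087, -0.0958, 0.1411]
orientation: [[-0.026, -0.222, -0.975], [0.002, -0.975, 0.222], [-1.0, 0.004, 0.026]]
wrist_force: [3.2, -0.3, -0.0]
width: 0.0003
t 28.2 tcp [ 0.7087 -0.0958  0.1411] ytool deg -102.85 F [ 3.23 -0.31 -0.04] w 0.0003 need cm [ 0.17 -0.03  0.34]
```

```bash

python3 -m creep '[{"delta_pos":[0.1,0,0.3],"roll":0,"jaw":1},{"delta_pos":[0.05,0,0.3],"roll":0,"jaw":1},{"delta_pos":[0,0,0.3],"roll":0,"jaw":1},{"delta_pos":[-0.05,0,0.3],"roll":0,"jaw":1},{"delta_pos":[-0.05,0,0.3],"roll":0,"jaw":1}]'
python3 -c "
from h import *
to([.645+.975*.058,-.081-.222*.058,.154-.0145])
"
```

```text
time: 28.7
ee_pos: [0.7004, -0.0939, 0.1417]
orientation: [[-0.006, -0.222, -0.975], [-0.002, -0.975, 0.222], [-1.0, 0.004, 0.006]]
wrist_force: [9.2, -2.5, -3.3]
width: 0.0003
t 28.7 tcp [ 0.7004 -0.0939  0.1417] ytool deg -102.85 F [ 9.23 -2.46 -3.31] w 0.0003 need cm [ 0.22 -0.03 -0.11]
```

```bash

python3 -m creep '[{"delta_pos":[0.2,0,0.3],"roll":0,"jaw":1},{"delta_pos":[0.15,0,0.35],"roll":0,"jaw":1},{"delta_pos":[0.1,0,0.4],"roll":0,"jaw":1},{"delta_pos":[0.1,0,0.4],"roll":0,"jaw":1},{"delta_pos":[0.1,0,0.45],"roll":0,"jaw":1}]'
python3 -c "
from h import *
to([.645+.975*.058,-.081-.222*.058,.154-.0145])
"
```

```text
time: 29.2
ee_pos: [0.6986, -0.0935, 0.1432]
orientation: [[0.038, -0.223, -0.974], [-0.011, -0.975, 0.222], [-0.999, 0.002, -0.04]]
wrist_force: [14.2, -3.6, -4.1]
width: 0.0005
t 29.2 tcp [ 0.6986 -0.0935  0.1432] ytool deg -102.87 F [14.17 -3.65 -4.07] w 0.0005 need cm [ 0.38 -0.03 -0.28]
```

```bash

python3 -m creep '[{"delta_pos":[0,0,-0.5],"roll":0,"jaw":1},{"delta_pos":[0,0,-1],"roll":0,"jaw":1},{"delta_pos":[-0.5,0,-1],"roll":0,"jaw":1},{"delta_pos":[-2,0,-0.5],"roll":0,"jaw":1},{"delta_pos":[-2.5,0,0],"roll":0,"jaw":1}]'
python3 -m creep '[{"delta_pos":[-3,0,0],"roll":0,"jaw":1},{"delta_pos":[-3,0,0],"roll":0,"jaw":1},{"delta_pos":[-3,0,-2],"roll":0,"jaw":1},{"delta_pos":[-2,3,-2],"roll":0,"jaw":1},{"delta_pos":[0,4,-1],"roll":0,"jaw":1}]'
python3 -m creep '[{"delta_pos":[0,4,0],"roll":0,"jaw":1},{"delta_pos":[0,4,0],"roll":0,"jaw":1},{"delta_pos":[0,4,0],"roll":0,"jaw":1},{"delta_pos":[0,2,0],"roll":0,"jaw":1},{"delta_pos":[0,0,0],"roll":0,"jaw":1}]'
python3 -c "
from h import *
to([.645,-.081,.3])
grab('i',[('side',195,145,80,80),('top',175,135,80,80)],5)"
```

```text
time: 29.7
ee_pos: [0.7209, -0.0988, 0.188]
orientation: [[0.017, -0.223, -0.975], [-0.007, -0.975, 0.223], [-1.0, 0.003, -0.018]]
wrist_force: [0.2, -0.0, 0.2]
width: 0.0001
time: 30.2
ee_pos: [0.7535, -0.173, 0.3053]
orientation: [[0.01, -0.215, -0.977], [-0.004, -0.977, 0.215], [-1.0, 0.001, -0.01]]
wrist_force: [0.0, -0.5, 1.0]
width: 0.0003
time: 30.7
ee_pos: [0.7225, -0.3185, 0.3055]
orientation: [[0.004, -0.218, -0.976], [-0.002, -0.976, 0.218], [-1.0, 0.001, -0.004]]
wrist_force: [-0.4, 0.3, 0.4]
width: 0.0009
t 30.7 tcp [ 0.7225 -0.3185  0.3055] ytool deg -102.57 F [-0.41  0.29  0.41] w 0.0009 need cm [  0.47 -21.49  12.73]
```

View pics/i.png

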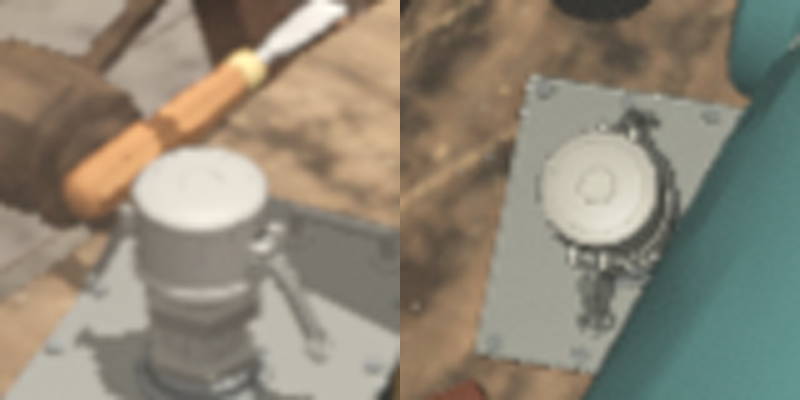

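```bash

python3 -c "
from h import *
q=lambda n,P,o:np.round((proj(n,P)[0]-o+.5)*5-.5)
S=np.array([195,145]);T=np.array([175,135])
cx=np.array([.645,-.081,.127])
u=np.array([.975,-.222,0])
for k in(-1,1):
  for th in(-50,-57,-65):
    t=np.radians(th);r=.0295+.052*np.cos(t);P=cx+k*u*r+[0,0,.017+.052*np.sin(t)]
    print('near' if k<0 else 'far',th,'side',q('side',P,S),'top',q('top',P,T)+[400,0])
print('captop',q('side',cx+[0,0,.045],S),q('top',cx+[0,0,.045],T)+[400,0])
f=lambda X,Y,o:tuple(np.array(o)+(np.array([X,Y])+.5)/5-.5)
print('tri top',tri(f(598-400,187,T),f(200,188,S)),'near end',tri(f(597-400,322,T),f(317,349,S)),'far end',tri(f(640-400,118,T),f(97,287,S)))
"
```

```text
near -50 side [327. 339.] top [589. 334.]
near -57 side [316. 342.] top [592. 325.]
near -65 side [303. 344.] top [596. 314.]
far -50 side [ 75. 263.] top [643.  99.]
far -57 side [ 86. 272.] top [641. 110.]
far -65 side [ 98. 281.] top [639. 123.]
captop [196. 180.] [598. 185.]
tri top (array([ 0.6440381 , -0.08064544,  0.1684233 ]), np.float64(0.00168167837119695)) near end (array([ 0.58977505, -0.07000385,  0.09475519]), np.float64(0.002683498311546441)) far end (array([ 0.69733305, -0.09251942,  0.0936612 ]), np.float64(0.002899022096720659))
```

```bash
python3 -c "
from rig import manip
print(manip.close_job())"
```

```text
the job is handed in; nothing more can be done
None
```

The cap is on the adaptor with both cam arms swung down, and I handed the job in at about 31 s; it gave no verdict.

**What I did:** I gripped the cap on its plain sides and set it over the rim. I felt the lip seal, then pressed to a steady push of about 24 N, where the give matched the gasket (about 16 N/mm). Then I let go, swung the near arm down and then the far one. Each was pressed to about 14–15 N, where the finger gave only another 0.7 mm. The gripper then moved well clear.

**Last checks:**
- **Cap position:** the final pictures show the cap looking upright. Its top centre measured (0.644, -0.081), about 1 mm from the rim position I measured at the start. I did not measure its tilt or the clamping force after locking.
- **Mouth height:** the top's height puts the mouth about 47 mm above the port. That is inside the 37–62 mm window.
- **Arm angles:** the estimates disagree by several degrees.
  - Finger contact gave about -70° for both arms.
  - The slope in the side view gave -65° to -69° for the near arm.
  - Triangulating the arm ends gave about -60° to -62° for both.
  - The stop is at -65° and the required limit is about -57.5°, so all of them pass. The triangulated figure passes by only a few degrees, about the camera error.
- **Other things on the bench:** I did not touch them on purpose. The last crops show nothing disturbed near the tank, but I did not measure their positions.

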